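# Shelve the pocket dictionaries in the sliding book rack

## Robot

A 6-joint arm with a two-finger parallel gripper is mounted at the origin on the work surface; the furniture and walls round the work are solid. World frame = base frame: x ahead of the robot, y to its left, z up, the work surface at z = 0. Lengths are in m, angles in rad, forces in N, time in s.
With the tool pointing down it reaches from about 0.2 to 0.875 m from the base axis. Payload 3.4 kg.
Tool frame: the origin (TCP) lies where the fingers leave the gripper's body, on its centre line; the fingertips stand 97 mm ahead of it and the grasp point (between the pads) lies 78 mm ahead of it; z points along the fingers, y is the line along which they close (so a half turn about z gives the same grasp; the last joint's range is limited). The gripper opens to 94 mm and grips with 3 to 60 N. Pads are 16 mm wide; open, the fingers measure 119 mm over their backs; the gripper's body (75 mm by 177 mm) begins 78 mm behind the grasp point.
Start: joints at [1, 0.276, 1.505, -0, 1.361, -0.121], TCP at [0.25, 0.518, 0.303] pointing down, gripper open.
Joint ranges: [-2.89, 2.89], [-0.75, 2.08], [0.22, 2.7], [-1.18, 4.32], [0.11, 2.71], [-2.7, 2.7]. Speed limits (rad/s): [2.57, 2.57, 3.14, 3.14, 3.14, 3.14].

## Interface

Orientations are given as a 3x3 rotation matrix whose columns are the frame's x, y, z axes.
In Python, from plant import sense, grab_frame, camera_info, hand_in gives the robot as it stands. The module is installed in compiled form; this text tells all that it offers.
- The arm moves only by the tool arm_command, never from a script. Its argument "targets" is a list of rows, each an object with "gripper": the opening, from 0 (shut) to 1 (fully open); "linear": the shift along the tool's x, y, z scaled (see below), a list of three; "dr": the turn, a rotation vector about the tool's x, y, z scaled (see below), a list of three. In form: [{"gripper": gripper, "linear": [x, y, z], "dr": [ax, ay, az]}, ...]. A call has 1 to 10 rows; each row is the pose to reach, as a shift and turn from the pose commanded when the call began, along the tool's axes at that moment; what a row does not reach only later rows make up. The controller multiplies each number of a shift by 0.2 m and each number of a turn by 90 degrees. A row lasts 1/8 s, in which the tool goes at most 62.5 mm and 10.7 degrees, less where a joint would pass 70% of its speed; a pose out of reach is approached as far as the arm can. A call with a number of a shift or a turn outside -1 to 1 is refused whole. A call with a gripper value outside its range is refused whole. The fingers move at their own pace and stop on an object; "squeeze" is the grip in N (left out, the last holds). Time passes only in rows, so rows that repeat a pose let the fingers close. It gives the time, the measured TCP pose, the force, the opening and the grip force at its end, in the units of the state.
- sense(): the state, without advancing time (a new reading comes with each control period).
- grab_frame(name): name is "side" or "top" or "wrist"; returns the picture (384x512x3 uint8, red, green, blue); there is no depth.
- camera_info(name): a dict with "K" (3x3 intrinsics, pixels), "R" (3x3) and "t" (3): a world point X has camera coordinates R X + t; the wrist camera has in their place "T_tool_cam" (4x4, takes a point from camera to tool coordinates, whose origin is the TCP and whose axes are the flange's). Camera axes: x right, y down, z forward; pixel columns grow to the right and rows downward; lengths in m; the calibration is good to about 2 mm. A picture is of the moment at which its call begins: read the wrist's pose just before it. camera_info takes no time and is no camera call.
- hand_in(): hands the job in; it is judged then, once.
The state is a dict: "clock": time; "qpos": joint angles; "joint_velocities": joint speeds; "joint_efforts": joint torques, N m; "tcp_pos": TCP position; "eef_rot": TCP orientation; "force": force on the tool from outside, world axes, zero at the start; "wrist_torque": the same for the moment, N m; "width": opening from 0.0 (shut) to 1.0 (fully open); "gripper_force": force on a finger pad.
Only numpy, scipy, OpenCV 4.12 (cv2) and the standard library are available. Lean on these libraries where they do the work, as an engineer would, in place of code of your own. Each camera call takes 0.05 s, during which the arm holds its last target. There are 200 camera calls.

## Task

Put the three pocket dictionaries (the cloth-bound books with gilt bands on the spine) back into the sliding book rack: standing upright on its floor with their spines facing the front of the rack, the tallest against the fixed end, then the middle one, then the shortest. Then slide the movable end up snug, so that the row stands closed without gaps. The two notebooks with black elastic straps look much the same but are in use: leave them standing where they are.

Things in the scene. Friction and masses are not known exactly. Their poses are not given: they have to be found in the camera images.
- dict_tall: Tallest dictionary: burgundy cloth, gilt bands on the spine, gilt frames on the covers. Stands upright; 80 mm spine to fore-edge, 32 thick, 128 high, about 0.23 kg, rigid. Origin: underside, middle of the spine. x: spine to fore-edge (book's middle at x = 40 mm); y: through the thickness (-16 to +16); z: up. At the start x is within 0.5 rad of world x.
- dict_middle: Middle dictionary: dark green cloth, gilt bands on the spine, gilt frames on the covers. Stands upright; 74 mm spine to fore-edge, 29 thick, 112 high, about 0.18 kg, rigid. Origin and axes as dict_tall (book's middle at x = 37 mm). At the start x is within 0.5 rad of world x.
- dict_short: Shortest dictionary: navy blue cloth, gilt bands on the spine, gilt frames on the covers. Stands upright; 68 mm spine to fore-edge, 26 thick, 96 high, about 0.14 kg, rigid. Origin and axes as dict_tall (book's middle at x = 34 mm). At the start x is within 0.5 rad of world x.
- note_green: Notebook, to be left alone: dark green like the middle dictionary, but without gilt and with a 12 mm wide black elastic strap over its top and down both covers near the fore-edge. Stands upright; 76 mm spine to fore-edge, 22 thick, 118 high. Origin and axes as dict_tall.
- note_navy: Notebook, to be left alone: navy blue like the shortest dictionary, but without gilt and with a 12 mm wide black elastic strap over its top and down both covers near the fore-edge. Stands upright; 70 mm spine to fore-edge, 20 thick, 102 high. Origin and axes as dict_tall.
- rack: Brown wooden book rack, fixed; 116 mm deep (x), 276 long (y), front = -x (yaw within 0.2 rad of 0). Origin: under its centre, on the desk; z up, y away from the fixed end. Books stand across it (book x along rack x) on a floor 16 mm above the desk, x -50 to +50, between lips 8 mm higher. Fixed end: taller arched panel at -y, 139 high, inner face at y = -122. The lower panel is the movable end.
- rack_end (a joint): Slide (m) of the movable end, a panel 98 mm wide, 14 thick, arched to 115 above the desk. 0 = fully open (starts at 0 to 0.02), grows towards the fixed end. Inner face at rack y = 93 mm - value, outer 107 mm - value. Row of three (87 mm) closed at 0.128. Friction 2.5 N holds it where left; books in its way slide along upright. A heel 27 mm high juts 23 mm from its outer face.
- end_push (a point): Point on the outer face of the movable end, on its centre line, 88 mm above the desk: push here towards the fixed end (rack -y). Moves with the movable end.

How it is judged:
By the outcome, as a careful person would: the job done as asked, in the order asked, and still so for the second after the job is handed in, with the robot touching nothing.
It also fails if it takes over 104 s, if anything falls off the work surface, if the arm or the gripper's body presses on something with over 40 N, if the wrist force passes 120 N, or if a joint passes its speed limit or range.

## Working session

There is one attempt and no reset: what is moved stays moved. The work goes in short steps, Python scripts to look and compute and a tool call to move; the robot and the scene stay as the last step left them, time stands still between calls to the robot, and variables do not carry over. Pictures are saved under pics/ and viewed, at most 16 in all, crops included, and the job is handed in when it is done.

Besides the shell and the picture viewer there is one more tool, called after ">>>" as a command line: name --argument value ..., lists and objects as JSON in quotes. arm_command: Moves the arm, as the interface text tells. Shifts and turns lie within -1 to 1; 1 stands for 0.2 m of shift or 90 degrees of turn. Its arguments: {"type":"object","properties":{"targets":{"type":"array","items":{"type":"object","properties":{"gripper":{"type":"number"},"linear":{"type":"array","items":{"type":"number","minimum":-1,"maximum":1}},"dr":{"type":"array","items":{"type":"number","minimum":-1,"maximum":1}}}}},"squeeze":{"type":"number"}},"required":["targets"]}

```bash
mkdir -p pics
python3 - <<'E'
from plant import *
import cv2,numpy as np
np.set_printoptions(precision=4,suppress=True)
a=grab_frame("top");b=grab_frame("side")
cv2.imwrite("pics/top0.png",a[...,::-1]);cv2.imwrite("pics/side0.png",b[...,::-1])
for n in("top","side","wrist"):print(n,camera_info(n))
s=sense();print(s['tcp_pos'],s['eef_rot'],s['clock'])
E
```

```text
top {'K': array([[479.9075,   0.    , 266.2486],
       [  0.    , 479.9075, 184.4147],
       [  0.    ,   0.    ,   1.    ]]), 'R': array([[ 0.0057, -0.9999,  0.0112],
       [-0.9892, -0.0073, -0.1465],
       [ 0.1465, -0.0102, -0.9892]]), 't': array([0.0997, 0.4844, 1.4272])}
side {'K': array([[464.2041,   0.    , 261.0629],
       [  0.    , 464.2041, 198.6081],
       [  0.    ,   0.    ,   1.    ]]), 'R': array([[ 0.9776,  0.2096, -0.0194],
       [ 0.1302, -0.6747, -0.7266],
       [-0.1653,  0.7078, -0.6868]]), 't': array([-0.4796,  0.0606,  1.3398])}
wrist {'K': array([[275.9886,   0.    , 255.7913],
       [  0.    , 275.9886, 185.8703],
       [  0.    ,   0.    ,   1.    ]]), 'T_tool_cam': array([[ 0.0002, -0.9714, -0.2373,  0.0694],
       [ 1.    ,  0.0003, -0.0005,  0.0008],
       [ 0.0006, -0.2373,  0.9714, -0.0826],
       [ 0.    ,  0.    ,  0.    ,  1.    ]])}
[0.2498 0.5175 0.3019] [[-0.9006  0.4347 -0.0009]
 [ 0.4347  0.9006 -0.0014]
 [ 0.0002 -0.0016 -1.    ]] 0.1
```

View pics/top0.png

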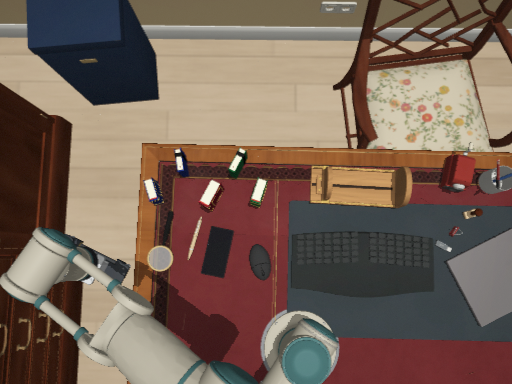

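View pics/side0.png

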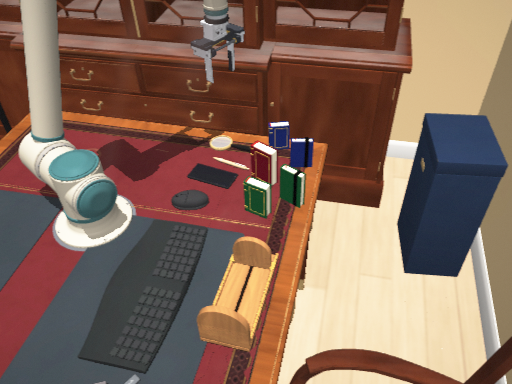

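Top: rack at ~(360,186), burgundy dictionary (210,195), gilt green (258,192), strapped green (237,162), navy books at (153,190) and (181,162). In the side view the gilt navy is (279,135), i.e. the one at (153,190) in top. I'll enlarge both views.

Run:
```python
import cv2,numpy as np
a=cv2.imread("pics/top0.png");b=cv2.imread("pics/side0.png")
f=lambda im,x,y,w,h,k:cv2.resize(im[y:y+h,x:x+w],None,fx=k,fy=k,interpolation=cv2.INTER_CUBIC)
t=np.vstack([f(a,140,140,133,75,6),np.zeros((6,798,3),np.uint8),cv2.resize(f(a,300,155,120,58,6),(798,143*0+140))]) 
cv2.imwrite("pics/topc.png",t)
cv2.imwrite("pics/sidec.png",f(b,190,110,140,110,5))
```

```text
(no output)
```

View pics/topc.png

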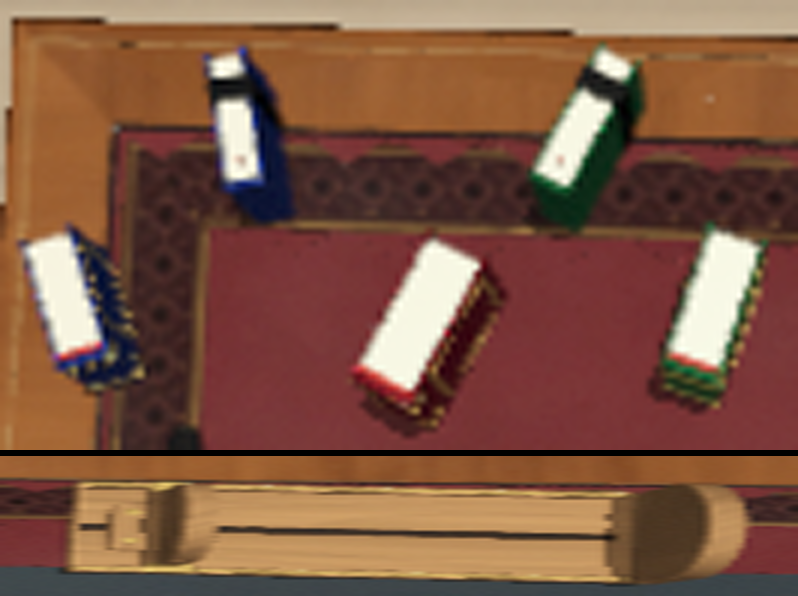

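View pics/sidec.png

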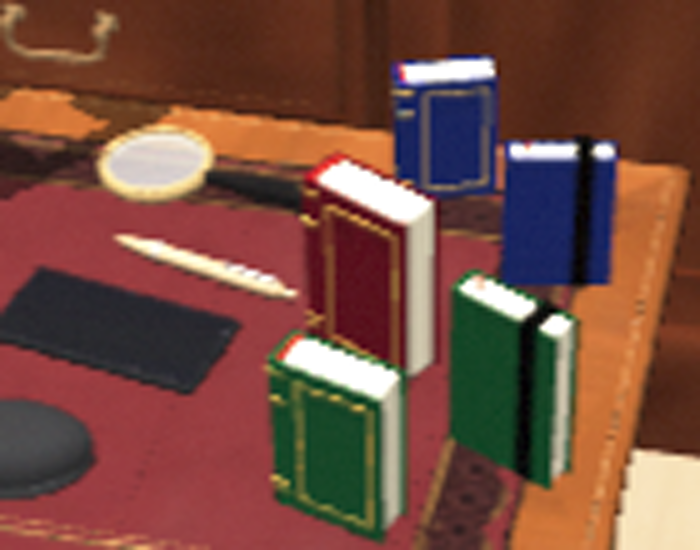

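```bash
cat > h.py <<'E'
import numpy as np,cv2
from plant import *
np.set_printoptions(precision=4,suppress=True)
def cam(n,s=None):
    c=camera_info(n);K=c['K']
    if n=="wrist":
        T=np.eye(4);T[:3,:3]=s['eef_rot'];T[:3,3]=s['tcp_pos'];T=T@c['T_tool_cam'];return K,T[:3,:3],T[:3,3]
    return K,c['R'].T,-c['R'].T@c['t']
def ray(c,p):
    K,R,o=c;d=R@np.linalg.solve(K,[p[0],p[1],1.]);return o,d/np.linalg.norm(d)
def plane(c,p,z):
    o,d=ray(c,p);return o+d*(z-o[2])/d[2]
def proj(c,X):
    K,R,o=c;q=K@(R.T@(np.asarray(X)-o));return q[:2]/q[2]
def tri(rs):
    A=sum(np.eye(3)-np.outer(d,d) for o,d in rs);b=sum((np.eye(3)-np.outer(d,d))@o for o,d in rs);return np.linalg.solve(A,b)
def white(im,box,amin=15):
    x,y,w,h=box;m=((im.min(2)>185)*255).astype(np.uint8)  # page-white
    M=np.zeros_like(m);M[y:y+h,x:x+w]=m[y:y+h,x:x+w]
    cs,_=cv2.findContours(M,cv2.RETR_EXTERNAL,cv2.CHAIN_APPROX_NONE)
    return [c for c in cs if cv2.contourArea(c)>amin]
E
python3 - <<'E'
from h import *
a=cv2.imread("pics/top0.png");b=cv2.imread("pics/side0.png")
ct,cs=cam("top"),cam("side")
for c in white(a,(140,145,135,65)):
    r=cv2.minAreaRect(c);m=cv2.moments(c);print("top",m['m10']/m['m00'],m['m01']/m['m00'],cv2.contourArea(c),r)
for c in white(b,(240,110,90,110)):
    r=cv2.minAreaRect(c);m=cv2.moments(c);print("side",m['m10']/m['m00'],m['m01']/m['m00'],cv2.contourArea(c),r)
# triangulated hand-read corners (top px, side px), from the enlarged crops
f=lambda p:(140+p[0]/6,140+p[1]/6); g=lambda p:(190+p[0]/5,110+p[1]/5)
P={'tall':[((433,238),(435,203)),((365,370),(318,167))],
'mid':[((712,230),(403,365)),((676,358),(296,342))],
'short':[((48,240),(494,64)),((80,352),(404,70))]}
for n,l in P.items():
    for p,q in l: print(n,tri([ray(ct,f(p)),ray(cs,g(q))]))
E
```

```text
top 209.69337016574585 191.91344383057088 181.0 ((209.6846923828125, 191.8280029296875), (8.8587646484375, 23.463754653930664), 28.610462188720703)
top 150.1486928104575 188.48856209150327 102.0 ((150.0188751220703, 188.56602478027344), (18.131591796875, 7.1427483558654785), 74.05460357666016)
top 258.79905437352244 189.25531914893617 141.0 ((258.7500305175781, 189.24998474121094), (7.9056925773620605, 20.87103271484375), 18.434947967529297)
top 179.29166666666666 162.8068181818182 44.0 ((179.30001831054688, 162.90000915527344), (12.279438018798828, 4.589285373687744), 82.87498474121094)
top 235.10933333333332 162.56266666666664 62.5 ((235.2000274658203, 162.6000213623047), (5.366563320159912, 14.310833930969238), 26.56505012512207)
side 326.8707482993197 210.36054421768705 49.0 ((326.0, 211.0), (16.0, 6.0), 90.0)
side 318.17122040072854 209.74499089253186 91.5 ((318.0269470214844, 210.234619140625), (7.191874980926514, 19.032155990600586), 15.255120277404785)
side 258.0571428571429 183.1952380952381 105.0 ((257.9484558105469, 183.13401794433594), (21.96951675415039, 6.030848503112793), 21.037513732910156)
side 289.43137254901956 169.06274509803922 42.5 ((289.10003662109375, 168.80001831054688), (14.310833930969238, 4.0249223709106445), 26.56505012512207)
side 264.68981481481484 147.94907407407408 108.0 ((264.6000671386719, 147.80003356933594), (21.466251373291016, 6.260990619659424), 26.56505012512207)
side 298.63157894736844 139.91228070175438 19.0 ((298.0, 140.0), (2.0, 12.0), 90.0)
side 279.41365461847386 123.66666666666666 41.5 ((279.435302734375, 123.6588134765625), (3.5280392169952393, 17.026622772216797), 85.60128784179688)
tall [0.4843 0.259  0.1228]
tall [0.4144 0.2876 0.1203]
mid [0.4911 0.1261 0.1127]
mid [0.4284 0.1424 0.1057]
short [0.4871 0.4494 0.093 ]
short [0.4316 0.4313 0.0939]
```

>>> arm_command --targets '[{"gripper": 0.7, "linear": [-0.93, -0.43, -0.49], "dr": [0, 0, -0.286]}, {"gripper": 0.7, "linear": [-0.93, -0.43, -0.49], "dr": [0, 0, -0.286]}, {"gripper": 0.7, "linear": [-0.93, -0.43, -0.49], "dr": [0, 0, -0.286]}, {"gripper": 0.7, "linear": [-0.93, -0.43, -0.49], "dr": [0, 0, -0.286]}, {"gripper": 0.7, "linear": [-0.93, -0.43, -0.49], "dr": [0, 0, -0.286]}, {"gripper": 0.7, "linear": [-0.93, -0.43, -0.49], "dr": [0, 0, -0.286]}]'

```text
clock: 0.85
tcp_pos: [0.3797, 0.3596, 0.4]
eef_rot: [[-1.0, 0.001, -0.002], [0.001, 1.0, -0.0], [0.002, -0.0, -1.0]]
force: [0.5, -0.3, 0.3]
width: 0.699
gripper_force: 0.0
```

```bash
cat >> h.py <<'E'
def snap(tag):
    import pickle
    s=sense();im=grab_frame("wrist");cv2.imwrite(f"pics/{tag}.png",im[...,::-1]);pickle.dump(s,open(f"pics/{tag}.pkl","wb"));return s,im
def load(tag):
    import pickle
    return pickle.load(open(f"pics/{tag}.pkl","rb")),cv2.imread(f"pics/{tag}.png")
def go(pos,yaw,s=None):
    "numbers for a move to TCP pos, tool y at world angle 90deg+yaw, tool down"
    from scipy.spatial.transform import Rotation as Q
    s=s or sense();R=np.array(s['eef_rot']);c,t=np.cos(yaw),np.sin(yaw)
    W=np.array([[-c,-t,0],[-t,c,0],[0,0,-1.]])
    print("lin",(R.T@(np.array(pos)-s['tcp_pos'])/.2).round(3),"dr",(Q.from_matrix(R.T@W).as_rotvec()/(np.pi/2)).round(3))
E
python3 - <<'E'
from h import *
s,im=snap("w1");print(s['tcp_pos'],s['eef_rot'],s['clock'])
E
```

```text
[0.3797 0.3596 0.4   ] [[-1.      0.0009 -0.0016]
 [ 0.0009  1.     -0.    ]
 [ 0.0016 -0.     -1.    ]] 0.85
```

View pics/w1.png

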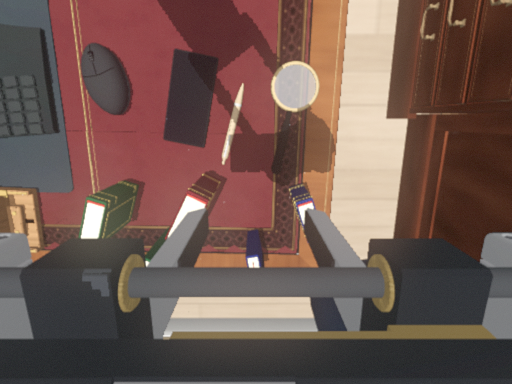

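Wrist view: gripper hides the lower half; tops at (95,218), (190,215), (305,210). I'll step forward so that the books lie in the clear upper half.

>>> arm_command --targets '[{"gripper": 0.7, "linear": [-0.9, -0.3, -0.0], "dr": [0, 0, 0]}, {"gripper": 0.7, "linear": [-0.9, -0.3, -0.0], "dr": [0, 0, 0]}, {"gripper": 0.7, "linear": [-0.9, -0.3, -0.0], "dr": [0, 0, 0]}, {"gripper": 0.7, "linear": [-0.9, -0.3, -0.0], "dr": [0, 0, 0]}, {"gripper": 0.7, "linear": [-0.9, -0.3, -0.0], "dr": [0, 0, 0]}, {"gripper": 0.7, "linear": [-0.9, -0.3, -0.0], "dr": [0, 0, 0]}]'

```text
clock: 1.65
tcp_pos: [0.5583, 0.3006, 0.4008]
eef_rot: [[-1.0, -0.002, -0.001], [-0.002, 1.0, 0.0], [0.001, 0.0, -1.0]]
force: [-0.1, 0.4, -0.0]
width: 0.701
gripper_force: 0.0
```

Run:
```python
from h import *
s,im=snap("w2");print(s['tcp_pos'],s['eef_rot'],s['clock'])
```

```text
[0.5583 0.3006 0.4008] [[-1.     -0.0017 -0.0008]
 [-0.0017  1.      0.0004]
 [ 0.0008  0.0004 -1.    ]] 1.65
```

>>> arm_command --targets '[{"gripper": 0.7, "linear": [-0.1, -1, 0], "dr": [0, 0, 0]}, {"gripper": 0.7, "linear": [-0.1, -1, 0], "dr": [0, 0, 0]}, {"gripper": 0.7, "linear": [-0.1, -1, 0], "dr": [0, 0, 0]}, {"gripper": 0.7, "linear": [-0.1, -1, 0], "dr": [0, 0, 0]}, {"gripper": 0.7, "linear": [-0.1, -1, 0], "dr": [0, 0, 0]}, {"gripper": 0.7, "linear": [-0.1, -1, 0], "dr": [0, 0, 0]}]'

```text
clock: 2.45
tcp_pos: [0.5796, 0.1012, 0.4009]
eef_rot: [[-1.0, -0.001, 0.0], [-0.001, 1.0, 0.001], [-0.0, 0.001, -1.0]]
force: [0.3, 0.0, -0.4]
width: 0.701
gripper_force: 0.0
```

Run:
```python
from h import *
s,im=snap("w3");print(s['tcp_pos'],s['eef_rot'],s['clock'])
```

```text
[0.5796 0.1012 0.4009] [[-1.     -0.0014  0.0004]
 [-0.0014  1.      0.0012]
 [-0.0004  0.0012 -1.    ]] 2.45
```

View pics/w2.png

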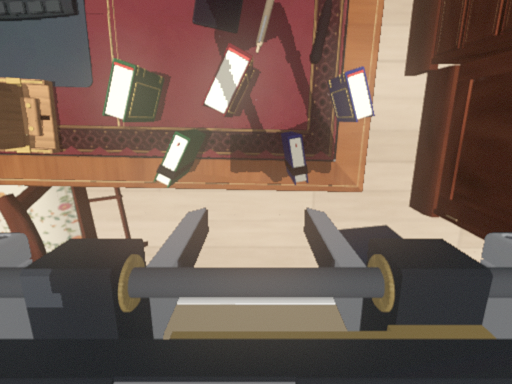

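View pics/w3.png

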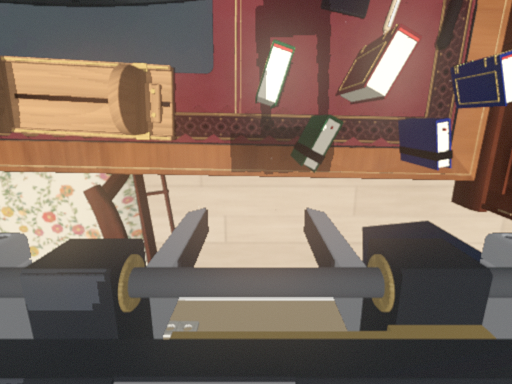

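W2 shows burgundy (230,80), gilt green (121,90), gilt navy (358,94), strapped ones (174,158) and (297,157). W3 shows the gilt green (276,75), burgundy (392,65), and the rack with its movable end at (130,100), heel towards +y. One more view over the rack, then compute.

>>> arm_command --targets '[{"gripper": 0.7, "linear": [-0.1, -1, 0], "dr": [0, 0, 0]}, {"gripper": 0.7, "linear": [-0.1, -1, 0], "dr": [0, 0, 0]}, {"gripper": 0.7, "linear": [-0.1, -1, 0], "dr": [0, 0, 0]}, {"gripper": 0.7, "linear": [-0.1, -1, 0], "dr": [0, 0, 0]}, {"gripper": 0.7, "linear": [-0.1, -1, 0], "dr": [0, 0, 0]}, {"gripper": 0.7, "linear": [-0.1, -1, 0], "dr": [0, 0, 0]}]'

```text
clock: 3.25
tcp_pos: [0.5999, -0.0985, 0.4008]
eef_rot: [[-1.0, -0.002, 0.0], [-0.002, 1.0, 0.001], [-0.0, 0.001, -1.0]]
force: [-0.3, 0.5, 0.3]
width: 0.701
gripper_force: 0.0
```

Run:
```python
from h import *
s,im=snap("w4");print(s['tcp_pos'])
cv2.imwrite("pics/w4c.png",cv2.resize(cv2.imread("pics/w4.png")[:190,:400],None,fx=2,fy=2,interpolation=cv2.INTER_CUBIC))
for t,box in(("w2",(90,35,290,100)),("w3",(240,20,272,90))):
    s,im=load(t);C=cam("wrist",s)
    for c in white(im,box,60):
        r=cv2.minAreaRect(c);q=cv2.boxPoints(r);m=cv2.moments(c)
        print(t,np.array([m['m10'],m['m01']])/m['m00'],cv2.contourArea(c),r[1:],q.round(1).tolist())
```

```text
[ 0.5999 -0.0985  0.4008]
w2 [216.581  97.076] 430.0 ((23.25510597229004, 27.72724151611328), 26.56505012512207) [[202.8000030517578, 102.4000015258789], [215.1999969482422, 77.5999984741211], [236.0, 88.0], [223.60000610351562, 112.80000305175781]]
w2 [359.6331  95.2779] 646.0 ((43.711490631103516, 16.59518051147461), 77.47119140625) [[346.79998779296875, 75.9000015258789], [363.0, 72.30000305175781], [372.3999938964844, 115.0], [356.20001220703125, 118.5999984741211]]
w2 [118.5913  91.5102] 882.0 ((19.25328254699707, 51.27410125732422), 11.768289566040039) [[103.9000015258789, 114.5999984741211], [114.30000305175781, 64.4000015258789], [133.1999969482422, 68.4000015258789], [122.69999694824219, 118.5999984741211]]
w2 [235.8327  65.8653] 388.5 ((23.560760498046875, 28.33332633972168), 25.016895294189453) [[215.5, 75.4000015258789], [227.5, 49.79999923706055], [248.89999389648438, 59.70000076293945], [236.89999389648438, 85.4000015258789]]
w3 [507.4211  77.4955] 298.0 ((45.0, 9.0), 90.0) [[502.0, 57.0], [511.0, 57.0], [511.0, 102.0], [502.0, 102.0]]
w3 [275.5312  72.1628] 864.0 ((19.922346115112305, 52.81003189086914), 18.43494987487793) [[256.0, 96.0], [272.70001220703125, 45.900001525878906], [291.6000061035156, 52.20000076293945], [274.8999938964844, 102.30000305175781]]
w3 [391.0223  62.8513] 1316.0 ((22.21704864501953, 63.63109588623047), 29.93151092529297) [[365.6000061035156, 85.0], [397.3999938964844, 29.899999618530273], [416.6000061035156, 41.0], [384.8999938964844, 96.0999984741211]]
```

View pics/w4c.png

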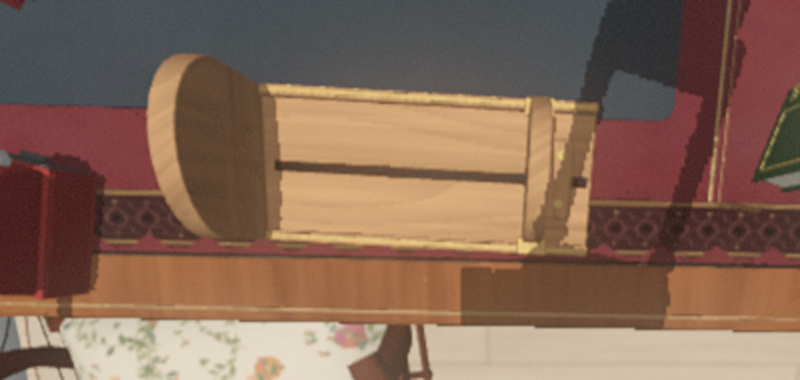

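Run:
```python
from h import *
S={t:cam("wrist",load(t)[0]) for t in("w2","w3","w4")};ct=cam("top")
for n,p,q in(("front",(298.5,51.5),(174,66)),("rear",(293.5,126),(173.5,139))):
    print(n,"tri",tri([ray(S["w4"],p),ray(S["w3"],q)]),"z24",plane(S["w4"],p,.024))
for n,p in(("fixF",(137,49)),("fixR",(139,117))): print(n,plane(S["w4"],p,.016))
for n,p in(("lipF-",(131,42)),("lipR-",(134,121)),("endF",(264,51)),("endR",(263,121))): print(n,plane(S["w4"],p,.024))
def yawrect(C,q,z):
    P=np.array([plane(C,p,z)[:2] for p in q]);(c,sz,a)=cv2.minAreaRect((P*1e3).astype(np.float32))
    if sz[0]<sz[1]: a-=90; sz=sz[::-1]
    return c,sz,a
T=lambda p,c,q,d:tri([ray(c,p),ray(d,q)])
print("tall",T((226.5,80),S["w2"],(391.02,62.85),S["w3"])); print("mid",T((118.59,91.51),S["w2"],(275.53,72.16),S["w3"]))
print("short",T((359.63,95.28),S["w2"],(150.1,188.5),ct))
for n,t,box,z in(("tall","w3",(340,20,90,90),.128),("mid","w3",(240,30,70,90),.112),("mid","w2",(95,50,45,80),.112),("short","w2",(335,60,45,75),.096)):
    s,im=load(t);c=max(white(im,box,60),key=cv2.contourArea)
    print(n,t,yawrect(S[t],c[:,0].astype(float),z))
# tall in w2 : joined contours
s,im=load("w2");c=np.vstack(white(im,(195,40,60,80),60));print("tall w2",yawrect(S["w2"],c[:,0].astype(float),.128))
```

```text
front tri [ 0.428  -0.0296  0.0063] z24 [ 0.4311 -0.0322  0.024 ]
rear tri [ 0.5435 -0.035   0.0175] z24 [ 0.5426 -0.036   0.024 ]
fixF [ 0.4263 -0.2823  0.016 ]
fixR [ 0.5289 -0.2893  0.016 ]
lipF- [ 0.4183 -0.2873  0.024 ]
lipR- [ 0.5352 -0.2947  0.024 ]
endF [ 0.4305 -0.085   0.024 ]
endR [ 0.5348 -0.0857  0.024 ]
tall [0.4442 0.2656 0.1242]
mid [0.4552 0.127  0.1146]
short [0.4593 0.4395 0.1002]
tall w3 ((446.6387023925781, 263.593505859375), (68.41323852539062, 27.08029556274414), -27.147483825683594)
mid w3 ((456.9346008300781, 124.9135513305664), (62.39313888549805, 24.73684310913086), -18.239288330078125)
mid w2 ((456.580322265625, 125.77681732177734), (62.28398132324219, 23.68660545349121), -18.477996826171875)
short w2 ((459.30755615234375, 440.54833984375), (55.79934310913086, 21.437175750732422), 18.28816032409668)
tall w2 ((446.250732421875, 264.764892578125), (68.2393569946289, 27.66224479675293), -27.317188262939453)
```

Run:
```python
from h import *
ct=cam("top")
for n,p,z in(("+yF",(310.2,202),.02),("+yR",(312,166.5),.02),("fixbase",(392.5,184),.016)): print(n,plane(ct,p,z))
go((.443,.266,.30),-.475); go((.443,.266,.103+.078),-.475)
```

```text
+yF [ 0.4324 -0.0324  0.02  ]
+yR [ 0.5431 -0.0388  0.02  ]
fixbase [ 0.4907 -0.2884  0.016 ]
lin [0.781 1.823 0.506] dr [ 0.001 -0.     0.304]
lin [0.781 1.823 1.101] dr [ 0.001 -0.     0.304]
```

>>> arm_command --targets '[{"gripper": 0.7, "linear": [0.781, 0.91, 0], "dr": [0, 0, 0]}, {"gripper": 0.7, "linear": [0.781, 0.91, 0], "dr": [0, 0, 0]}, {"gripper": 0.7, "linear": [0.781, 0.91, 0], "dr": [0, 0, 0]}, {"gripper": 0.7, "linear": [0.781, 0.91, 0], "dr": [0, 0, 0]}, {"gripper": 0.7, "linear": [0.781, 0.91, 0], "dr": [0, 0, 0]}, {"gripper": 0.7, "linear": [0.781, 0.91, 0], "dr": [0, 0, 0]}]'

```text
clock: 4.05
tcp_pos: [0.4438, 0.0822, 0.4011]
eef_rot: [[-1.0, -0.002, 0.002], [-0.002, 1.0, -0.0], [-0.002, -0.0, -1.0]]
force: [-1.1, 0.2, 0.3]
width: 0.702
gripper_force: 0.0
```

>>> arm_command --targets '[{"gripper": 0.7, "linear": [0, 0.913, 0.506], "dr": [0, 0, 0.304]}, {"gripper": 0.7, "linear": [0, 0.913, 0.506], "dr": [0, 0, 0.304]}, {"gripper": 0.7, "linear": [0, 0.913, 0.506], "dr": [0, 0, 0.304]}, {"gripper": 0.7, "linear": [0, 0.913, 0.506], "dr": [0, 0, 0.304]}, {"gripper": 0.7, "linear": [0, 0.913, 0.506], "dr": [0, 0, 0.304]}, {"gripper": 0.7, "linear": [0, 0.913, 0.506], "dr": [0, 0, 0.304]}]'

```text
clock: 4.8
tcp_pos: [0.4449, 0.2633, 0.2996]
eef_rot: [[-0.888, 0.461, 0.0], [0.461, 0.888, -0.001], [-0.001, -0.0, -1.0]]
force: [0.4, -0.2, 0.9]
width: 0.7
gripper_force: 0.0
```

Run:
```python
from h import *
snap("w5");go((.443,.266,.183),-.475)
```

```text
lin [0.016 0.009 0.585] dr [ 0.     0.001 -0.003]
```

View pics/w5.png

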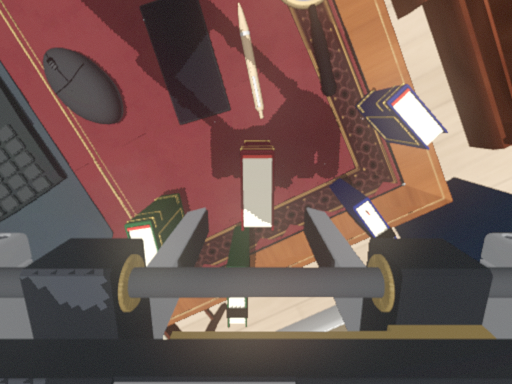

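Burgundy sits centred (242–272, rows 143–228) and square between the fingers. Descend and grip.

>>> arm_command --targets '[{"gripper": 0.7, "linear": [0.016, 0.009, 0.3], "dr": [0, 0, 0]}, {"gripper": 0.7, "linear": [0.016, 0.009, 0.5], "dr": [0, 0, 0]}, {"gripper": 0.7, "linear": [0.016, 0.009, 0.585], "dr": [0, 0, 0]}, {"gripper": 0.7, "linear": [0.016, 0.009, 0.585], "dr": [0, 0, 0]}, {"gripper": 0.2, "linear": [0.016, 0.009, 0.585], "dr": [0, 0, 0]}, {"gripper": 0.2, "linear": [0.016, 0.009, 0.585], "dr": [0, 0, 0]}, {"gripper": 0.2, "linear": [0.016, 0.009, 0.585], "dr": [0, 0, 0]}, {"gripper": 0.2, "linear": [0.016, 0.009, 0.585], "dr": [0, 0, 0]}, {"gripper": 0.2, "linear": [0.016, 0.009, 0.585], "dr": [0, 0, 0]}]' --squeeze 25

```text
clock: 5.98
tcp_pos: [0.442, 0.2671, 0.183]
eef_rot: [[-0.888, 0.46, 0.001], [0.46, 0.888, -0.0], [-0.001, 0.0, -1.0]]
force: [-1.6, -0.3, 3.8]
width: 0.339
gripper_force: 25.0
```

>>> arm_command --targets '[{"gripper": 0.2, "linear": [0, 0, -0.2], "dr": [0, 0, 0]}, {"gripper": 0.2, "linear": [0, 0, -0.5], "dr": [0, 0, 0]}, {"gripper": 0.2, "linear": [0, 0, -0.75], "dr": [0, 0, 0]}, {"gripper": 0.2, "linear": [-0.1, -0.2, -0.75], "dr": [0, 0, -0.08]}, {"gripper": 0.2, "linear": [-0.2, -0.4, -0.75], "dr": [0, 0, -0.18]}, {"gripper": 0.2, "linear": [-0.3, -0.6, -0.75], "dr": [0, 0, -0.274]}, {"gripper": 0.2, "linear": [-0.41, -0.8, -0.75], "dr": [0, 0, -0.274]}, {"gripper": 0.2, "linear": [-0.41, -0.8, -0.75], "dr": [0, 0, -0.274]}]'

```text
clock: 6.98
tcp_pos: [0.4406, 0.085, 0.3318]
eef_rot: [[-0.999, 0.052, -0.001], [0.052, 0.999, -0.001], [0.001, -0.001, -1.0]]
force: [-0.6, 0.6, -2.3]
width: 0.336
gripper_force: 25.0
```

Run:
```python
from h import *
go((.478,-.249,.333),-.045);print(sense()['tcp_pos'],sense()['gripper_force'],sense()['width'])
```

```text
lin [-0.274 -1.658 -0.005] dr [-0.001 -0.001 -0.004]
[0.4406 0.085  0.3318] 24.99750941991806 0.3363181878917174
```

>>> arm_command --targets '[{"gripper": 0.2, "linear": [-0.1, -0.25, 0], "dr": [0, 0, -0.004]}, {"gripper": 0.2, "linear": [-0.27, -0.5, 0], "dr": [0, 0, -0.004]}, {"gripper": 0.2, "linear": [-0.27, -0.75, 0], "dr": [0, 0, -0.004]}, {"gripper": 0.2, "linear": [-0.27, -1, 0], "dr": [0, 0, -0.004]}, {"gripper": 0.2, "linear": [-0.27, -1, 0], "dr": [0, 0, -0.004]}]'

```text
clock: 7.6
tcp_pos: [0.4858, -0.117, 0.3315]
eef_rot: [[-0.999, 0.045, -0.001], [0.045, 0.999, 0.0], [0.001, 0.0, -1.0]]
force: [-0.6, 1.3, -2.1]
width: 0.341
gripper_force: 25.0
```

>>> arm_command --targets '[{"gripper": 0.2, "linear": [0, -0.25, 0], "dr": [0, 0, 0]}, {"gripper": 0.2, "linear": [0, -0.5, 0], "dr": [0, 0, 0]}, {"gripper": 0.2, "linear": [0, -0.66, 0], "dr": [0, 0, 0]}, {"gripper": 0.2, "linear": [0, -0.66, 0], "dr": [0, 0, 0]}]'

```text
clock: 8.1
tcp_pos: [0.4806, -0.2472, 0.3316]
eef_rot: [[-0.999, 0.043, -0.0], [0.043, 0.999, 0.001], [0.001, 0.001, -1.0]]
force: [-0.0, -0.0, -2.3]
width: 0.341
gripper_force: 25.0
```

Run:
```python
from h import *
s,w=snap("w6");t=grab_frame("top");b=grab_frame("side")
go((.478,-.249,.333),-.045);print(s['tcp_pos'])
f=lambda im,x,y,ww,h:cv2.resize(im[y:y+h,x:x+ww,::-1],(390,290),interpolation=cv2.INTER_CUBIC)
cv2.imwrite("pics/m6.png",np.vstack([np.hstack([f(t,295,145,130,97),f(b,185,220,120,130)]),cv2.resize(w[:200,100:420,::-1],(780,300))]))
```

```text
lin [ 0.011 -0.021 -0.005] dr [ 0.001 -0.     0.003]
[ 0.4806 -0.2472  0.3316]
```

View pics/m6.png

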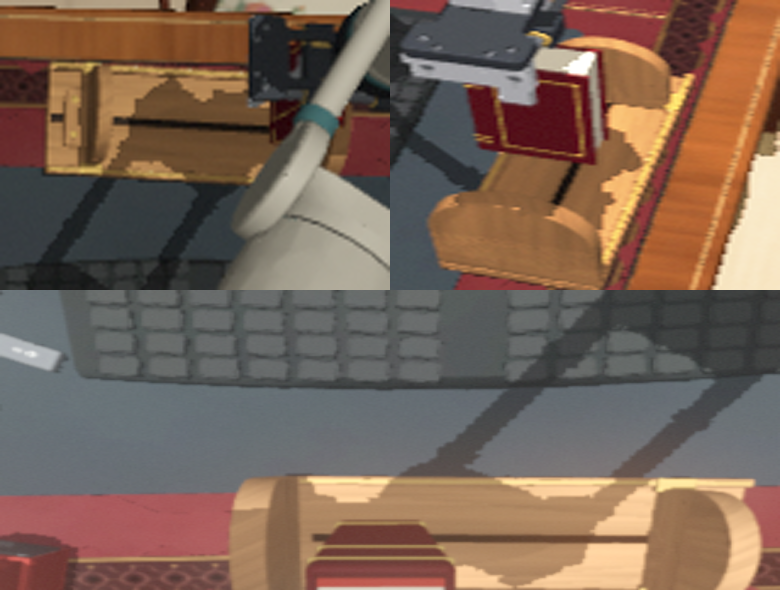

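Run:
```python
from h import *
s,_=load("w6");C=cam("wrist",s);f=lambda p:(100+p[0]/2.4375,(p[1]-290)/1.5)
ex=s['eef_rot'][:,0]*-1;ey=s['eef_rot'][:,1]
rel=lambda P:(ex@(P-s['tcp_pos'])*1e3,ey@(P-s['tcp_pos'])*1e3)
for n,p,z in(("fixbase",(303,540),.016),("lipF-",(310,479),.024),("lipF+",(655,484),.024),("corner+",(755,482),.024),("movbase",(648,545),.016)):
    P=plane(C,f(p),z);print(n,P,"book-frame mm",rel(P))
for p in((333,522),(420,522)): P=plane(C,f(p),s['tcp_pos'][2]-.183);print("spine bottom",P,rel(P))
```

```text
fixbase [ 0.4778 -0.2918  0.016 ] book-frame mm (np.float64(-0.6933750594444723), np.float64(-45.135102344769415))
lipF- [ 0.4199 -0.2829  0.024 ] book-frame mm (np.float64(-58.95504374751651), np.float64(-38.708795386203555))
lipF+ [ 0.4328 -0.0872  0.024 ] book-frame mm (np.float64(-54.47119482265555), np.float64(157.3879080317303))
corner+ [ 0.4334 -0.0305  0.024 ] book-frame mm (np.float64(-56.29072550167251), np.float64(214.02672201336748))
movbase [ 0.4916 -0.0851  0.016 ] book-frame mm (np.float64(4.217708718923028), np.float64(162.04106235886437))
spine bottom [ 0.4447 -0.2629  0.1486] (np.float64(-35.13219461134813), np.float64(-17.500898347173546))
spine bottom [ 0.4461 -0.2285  0.1486] (np.float64(-35.13745481571037), np.float64(16.908923015041932))
```

Run:
```python
from h import *
go((.477,-.251,.201),-.050)
```

```text
lin [ 0.015 -0.032  0.655] dr [ 0.001 -0.     0.006]
```

>>> arm_command --targets '[{"gripper": 0.2, "linear": [0.015, -0.02, 0], "dr": [0, 0, 0.006]}, {"gripper": 0.2, "linear": [0.015, -0.02, 0.25], "dr": [0, 0, 0.006]}, {"gripper": 0.2, "linear": [0.015, -0.02, 0.45], "dr": [0, 0, 0.006]}, {"gripper": 0.2, "linear": [0.015, -0.02, 0.57], "dr": [0, 0, 0.006]}, {"gripper": 0.2, "linear": [0.015, -0.02, 0.62], "dr": [0, 0, 0.006]}, {"gripper": 0.2, "linear": [0.015, -0.02, 0.65], "dr": [0, 0, 0.006]}, {"gripper": 0.2, "linear": [0.015, -0.02, 0.655], "dr": [0, 0, 0.006]}, {"gripper": 0.2, "linear": [0.015, -0.02, 0.66], "dr": [0, 0, 0.006]}]'

```text
clock: 9.25
tcp_pos: [0.4773, -0.251, 0.2014]
eef_rot: [[-0.999, 0.051, 0.002], [0.051, 0.999, -0.001], [-0.002, -0.001, -1.0]]
force: [0.1, 0.7, -2.4]
width: 0.34
gripper_force: 25.0
```

>>> arm_command --targets '[{"gripper": 0.2, "linear": [0, 0, 0.005], "dr": [0, 0, 0]}, {"gripper": 0.2, "linear": [0, 0, 0.01], "dr": [0, 0, 0]}, {"gripper": 0.2, "linear": [0, 0, 0.012], "dr": [0, 0, 0]}]'

```text
clock: 9.62
tcp_pos: [0.477, -0.2509, 0.199]
eef_rot: [[-0.999, 0.051, 0.001], [0.051, 0.999, -0.001], [-0.001, -0.001, -1.0]]
force: [-1.6, 0.0, 7.0]
width: 0.336
gripper_force: 25.0
```

>>> arm_command --targets '[{"gripper": 0.45, "linear": [0, 0, 0], "dr": [0, 0, 0]}, {"gripper": 0.45, "linear": [0, 0, 0], "dr": [0, 0, 0]}, {"gripper": 0.45, "linear": [0, 0, 0], "dr": [0, 0, 0]}, {"gripper": 0.45, "linear": [0, 0, -0.1], "dr": [0, 0, 0]}, {"gripper": 0.45, "linear": [0, 0, -0.3], "dr": [0, 0, 0]}, {"gripper": 0.6, "linear": [0, 0, -0.55], "dr": [0, 0, 0]}, {"gripper": 0.6, "linear": [0, 0, -0.6], "dr": [0, 0, 0]}, {"gripper": 0.6, "linear": [0, 0, -0.6], "dr": [0, 0, 0]}]'

```text
clock: 10.62
tcp_pos: [0.4768, -0.2507, 0.3181]
eef_rot: [[-0.999, 0.051, 0.001], [0.051, 0.999, -0.0], [-0.001, -0.0, -1.0]]
force: [-0.2, 0.7, -0.1]
width: 0.601
gripper_force: 0.0
```

Run:
```python
from h import *
s,w=snap("w7");cv2.imwrite("pics/w7c.png",cv2.resize(w[40:240,80:440,::-1],None,fx=2,fy=2,interpolation=cv2.INTER_CUBIC))
print(s['tcp_pos']);go((.453,.1266,.319),-.321)
```

```text
[ 0.4768 -0.2507  0.3181]
lin [ 0.213  1.877 -0.008] dr [ 0.001 -0.001  0.172]
```

View pics/w7c.png

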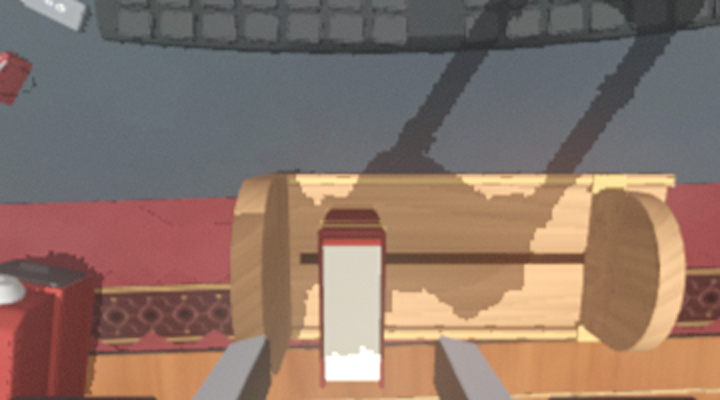

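The burgundy book stands upright inside the rack, parallel to the fixed end with a finger's gap. Next, the green dictionary.

>>> arm_command --targets '[{"gripper": 0.6, "linear": [0.1, 0.3, -0.1], "dr": [0, 0, 0]}, {"gripper": 0.6, "linear": [0.213, 0.6, -0.1], "dr": [0, 0, 0]}, {"gripper": 0.6, "linear": [0.213, 0.94, -0.1], "dr": [0, 0, 0]}, {"gripper": 0.6, "linear": [0.213, 0.94, -0.1], "dr": [0, 0, 0]}, {"gripper": 0.6, "linear": [0.213, 0.94, -0.1], "dr": [0, 0, 0]}]'

```text
clock: 11.3
tcp_pos: [0.4435, -0.0605, 0.3368]
eef_rot: [[-0.999, 0.049, -0.002], [0.049, 0.999, -0.0], [0.002, -0.0, -1.0]]
force: [0.9, 0.5, -0.2]
width: 0.598
gripper_force: 0.0
```

>>> arm_command --targets '[{"gripper": 0.6, "linear": [0, 0.3, 0.1], "dr": [0, 0, 0.1]}, {"gripper": 0.6, "linear": [0, 0.6, 0.2], "dr": [0, 0, 0.172]}, {"gripper": 0.6, "linear": [0, 0.937, 0.2], "dr": [0, 0, 0.172]}, {"gripper": 0.6, "linear": [0, 0.937, 0.2], "dr": [0, 0, 0.172]}, {"gripper": 0.6, "linear": [0, 0.937, 0.2], "dr": [0, 0, 0.172]}, {"gripper": 0.6, "linear": [0, 0.937, 0.2], "dr": [0, 0, 0.172]}]'

```text
clock: 12.05
tcp_pos: [0.4538, 0.1245, 0.2979]
eef_rot: [[-0.948, 0.318, -0.0], [0.318, 0.948, -0.001], [-0.0, -0.001, -1.0]]
force: [-0.6, -0.3, -0.5]
width: 0.598
gripper_force: 0.0
```

Run:
```python
from h import *
s,w=snap("w8")
c=max(white(w,(200,60,110,170),60),key=cv2.contourArea);r=cv2.minAreaRect(c);print(r)
C=cam("wrist",s);m=cv2.moments(c);print(plane(C,(m['m10']/m['m00'],m['m01']/m['m00']),.112),s['tcp_pos'])
go((.453,.1266,.09+.078),-.321)
```

```text
((256.5, 190.99998474121094), (22.999996185302734, 57.99999237060547), 0.0)
[0.4556 0.1255 0.112 ] [0.4538 0.1245 0.2979]
lin [0.007 0.009 0.65 ] dr [-0.     0.    -0.002]
```

>>> arm_command --targets '[{"gripper": 0.6, "linear": [0.005, 0.007, 0.3], "dr": [0, 0, 0]}, {"gripper": 0.6, "linear": [0.005, 0.007, 0.55], "dr": [0, 0, 0]}, {"gripper": 0.6, "linear": [0.005, 0.007, 0.65], "dr": [0, 0, 0]}, {"gripper": 0.6, "linear": [0.005, 0.007, 0.65], "dr": [0, 0, 0]}, {"gripper": 0.18, "linear": [0.005, 0.007, 0.65], "dr": [0, 0, 0]}, {"gripper": 0.18, "linear": [0.005, 0.007, 0.65], "dr": [0, 0, 0]}, {"gripper": 0.18, "linear": [0.005, 0.007, 0.65], "dr": [0, 0, 0]}, {"gripper": 0.18, "linear": [0.005, 0.007, 0.65], "dr": [0, 0, 0]}]' --squeeze 25

```text
clock: 13.1
tcp_pos: [0.4534, 0.128, 0.169]
eef_rot: [[-0.949, 0.315, 0.002], [0.315, 0.949, -0.0], [-0.002, 0.001, -1.0]]
force: [-0.7, -0.0, 4.5]
width: 0.307
gripper_force: 25.0
```

>>> arm_command --targets '[{"gripper": 0.18, "linear": [0, 0, -0.2], "dr": [0, 0, 0]}, {"gripper": 0.18, "linear": [0, 0, -0.5], "dr": [0, 0, 0]}, {"gripper": 0.18, "linear": [0, 0, -0.8], "dr": [0, 0, 0]}, {"gripper": 0.18, "linear": [-0.1, -0.25, -0.8], "dr": [0, 0, -0.09]}, {"gripper": 0.18, "linear": [-0.2, -0.5, -0.8], "dr": [0, 0, -0.172]}, {"gripper": 0.18, "linear": [-0.3, -0.75, -0.8], "dr": [0, 0, -0.172]}, {"gripper": 0.18, "linear": [-0.356, -0.88, -0.8], "dr": [0, 0, -0.172]}, {"gripper": 0.18, "linear": [-0.356, -0.88, -0.8], "dr": [0, 0, -0.172]}]'

```text
clock: 14.1
tcp_pos: [0.4648, -0.0629, 0.3275]
eef_rot: [[-0.999, 0.054, -0.001], [0.054, 0.999, 0.0], [0.001, 0.0, -1.0]]
force: [0.5, 1.0, -2.1]
width: 0.308
gripper_force: 25.0
```

Run:
```python
from h import *
go((.4796,-.1985,.329),-.05)
```

```text
lin [-0.111 -0.673 -0.008] dr [ 0.    -0.001 -0.003]
```

>>> arm_command --targets '[{"gripper": 0.18, "linear": [-0.05, -0.25, 0], "dr": [0, 0, -0.003]}, {"gripper": 0.18, "linear": [-0.11, -0.5, 0], "dr": [0, 0, -0.003]}, {"gripper": 0.18, "linear": [-0.11, -0.673, 0], "dr": [0, 0, -0.003]}, {"gripper": 0.18, "linear": [-0.11, -0.673, 0], "dr": [0, 0, -0.003]}, {"gripper": 0.18, "linear": [-0.11, -0.673, 0], "dr": [0, 0, -0.003]}]'

```text
clock: 14.72
tcp_pos: [0.4799, -0.1955, 0.3277]
eef_rot: [[-0.999, 0.045, -0.001], [0.045, 0.999, 0.002], [0.001, 0.002, -1.0]]
force: [0.6, -0.3, -2.0]
width: 0.309
gripper_force: 25.0
```

Run:
```python
from h import *
s,w=snap("w9");print(s['tcp_pos']);go((.4796,-.1985,.187),-.05)
cv2.imwrite("pics/w9c.png",cv2.resize(w[40:240,80:440,::-1],None,fx=2,fy=2,interpolation=cv2.INTER_CUBIC))
```

```text
[ 0.4799 -0.1955  0.3277]
lin [ 0.    -0.017  0.704] dr [ 0.001 -0.     0.003]
```

View pics/w9c.png

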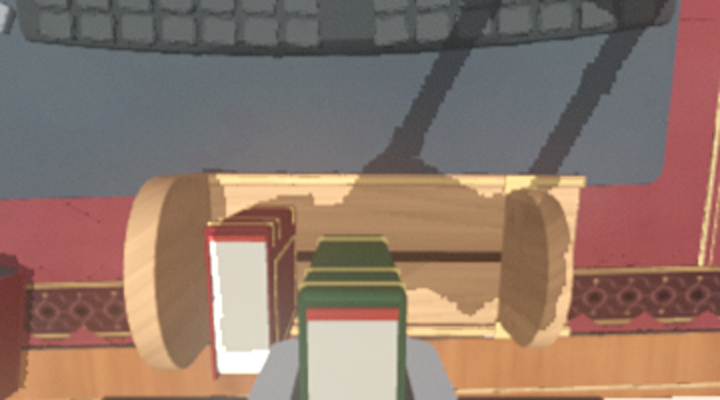

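Green hangs square over the floor with the burgundy to its left; checking gap and x alignment numerically.

Run:
```python
from h import *
s,_=load("w9");C=cam("wrist",s);f=lambda p:(80+p[0]/2,40+p[1]/2)
ex=-s['eef_rot'][:,0];ey=s['eef_rot'][:,1]
def r(n,p,z): P=plane(C,f(p),z);print(n,P,"mm",ex@(P-s['tcp_pos'])*1e3,ey@(P-s['tcp_pos'])*1e3)
r("tall spine bot R",(297,207),.016);r("tall spine top R",(268,238),.144);r("tall top L",(209,226),.144)
r("mid bot L",(318,237),.159);r("mid bot R",(386,237),.159)
r("mid top L",(300,288),.271);r("mid top R",(405,288),.271)
r("lipF",(370,176),.024);r("lipF in",(370,184),.024);r("lip R",(420,333),.024);r("mov",(502,250),.016)
```

```text
tall spine bot R [ 0.4434 -0.2311  0.016 ] mm -34.60525123675958 -37.84690396718324
tall spine top R [ 0.4472 -0.2333  0.144 ] mm -30.836373925337444 -39.55977227001012
tall top L [ 0.4401 -0.2612  0.144 ] mm -36.65591387923103 -67.81796708833033
mid bot L [ 0.4457 -0.208   0.159 ] mm -33.44458330341315 -14.36767076550733
mid bot R [ 0.4471 -0.1769  0.159 ] mm -33.44638647150804 16.74926698816519
mid top L [ 0.4434 -0.206   0.271 ] mm -35.97634278529913 -12.254308671871032
mid top R [ 0.4446 -0.1788  0.271 ] mm -35.97578071530566 14.981732516039417
lipF [ 0.424  -0.1789  0.024 ] mm -56.38726149777209 13.466540968589653
lipF in [ 0.4294 -0.1791  0.024 ] mm -50.99989056726609 13.509943125541021
lip R [ 0.5384 -0.1465  0.024 ] mm 56.409065035676946 51.06314877423973
mov [ 0.4808 -0.0854  0.016 ] mm -3.813855461985892 109.46521819670743
```

>>> arm_command --targets '[{"gripper": 0.18, "linear": [0, 0, 0.25], "dr": [0, 0, 0.003]}, {"gripper": 0.18, "linear": [0, 0, 0.5], "dr": [0, 0, 0.003]}, {"gripper": 0.18, "linear": [0, 0, 0.62], "dr": [0, 0, 0.003]}, {"gripper": 0.18, "linear": [0, 0, 0.67], "dr": [0, 0, 0.003]}, {"gripper": 0.18, "linear": [0, 0, 0.69], "dr": [0, 0, 0.003]}, {"gripper": 0.18, "linear": [0, 0, 0.7], "dr": [0, 0, 0.003]}, {"gripper": 0.18, "linear": [0, 0, 0.705], "dr": [0, 0, 0.003]}, {"gripper": 0.18, "linear": [0, 0, 0.71], "dr": [0, 0, 0.003]}]'

```text
clock: 15.78
tcp_pos: [0.4803, -0.1972, 0.1866]
eef_rot: [[-0.999, 0.051, 0.001], [0.051, 0.999, -0.001], [-0.001, -0.0, -1.0]]
force: [-0.8, 0.2, -2.9]
width: 0.306
gripper_force: 25.0
```

>>> arm_command --targets '[{"gripper": 0.18, "linear": [0, 0, 0.005], "dr": [0, 0, 0]}, {"gripper": 0.18, "linear": [0, 0, 0.01], "dr": [0, 0, 0]}, {"gripper": 0.18, "linear": [0, 0, 0.01], "dr": [0, 0, 0]}]'

```text
clock: 16.15
tcp_pos: [0.4801, -0.1972, 0.185]
eef_rot: [[-0.999, 0.051, 0.001], [0.051, 0.999, -0.0], [-0.001, -0.0, -1.0]]
force: [-1.5, 1.0, 5.1]
width: 0.308
gripper_force: 25.0
```

>>> arm_command --targets '[{"gripper": 0.42, "linear": [0, 0, 0], "dr": [0, 0, 0]}, {"gripper": 0.42, "linear": [0, 0, 0], "dr": [0, 0, 0]}, {"gripper": 0.42, "linear": [0, 0, 0], "dr": [0, 0, 0]}, {"gripper": 0.42, "linear": [0, 0, -0.1], "dr": [0, 0, 0]}, {"gripper": 0.42, "linear": [0, 0, -0.3], "dr": [0, 0, 0]}, {"gripper": 0.55, "linear": [0, 0, -0.55], "dr": [0, 0, 0]}, {"gripper": 0.55, "linear": [0, 0, -0.7], "dr": [0, 0, 0]}, {"gripper": 0.55, "linear": [0, 0.2, -0.7], "dr": [0, 0, 0]}, {"gripper": 0.55, "linear": [0, 0.5, -0.7], "dr": [0, 0, 0]}, {"gripper": 0.55, "linear": [0, 0.9, -0.7], "dr": [0, 0, 0]}]'

```text
clock: 17.4
tcp_pos: [0.4883, -0.0335, 0.324]
eef_rot: [[-0.999, 0.053, 0.001], [0.053, 0.999, 0.0], [-0.001, 0.0, -1.0]]
force: [1.5, 0.7, 0.6]
width: 0.549
gripper_force: 0.0
```

Run:
```python
from h import *
print(sense()['tcp_pos']);go((.456,.4395,.30),.319)
```

```text
[ 0.4883 -0.0335  0.324 ]
lin [0.286 2.353 0.12 ] dr [ 0.     0.    -0.237]
```

>>> arm_command --targets '[{"gripper": 0.55, "linear": [0.15, 0.3, 0], "dr": [0, 0, 0]}, {"gripper": 0.55, "linear": [0.286, 0.6, 0], "dr": [0, 0, 0]}, {"gripper": 0.55, "linear": [0.286, 0.95, 0], "dr": [0, 0, 0]}, {"gripper": 0.55, "linear": [0.286, 0.95, 0], "dr": [0, 0, 0]}]'

```text
clock: 17.9
tcp_pos: [0.4401, 0.1609, 0.3241]
eef_rot: [[-0.999, 0.046, 0.0], [0.046, 0.999, 0.001], [-0.0, 0.001, -1.0]]
force: [0.1, -0.5, -0.5]
width: 0.552
gripper_force: 0.0
```

>>> arm_command --targets '[{"gripper": 0.55, "linear": [0, 0.3, 0], "dr": [0, 0, 0]}, {"gripper": 0.55, "linear": [0, 0.6, 0], "dr": [0, 0, 0]}, {"gripper": 0.55, "linear": [0, 0.95, 0], "dr": [0, 0, 0]}, {"gripper": 0.55, "linear": [0, 0.95, 0], "dr": [0, 0, 0]}]'

```text
clock: 18.4
tcp_pos: [0.451, 0.3502, 0.3232]
eef_rot: [[-0.999, 0.048, -0.0], [0.048, 0.999, 0.0], [0.0, 0.0, -1.0]]
force: [0.6, -0.6, 0.5]
width: 0.547
gripper_force: 0.0
```

>>> arm_command --targets '[{"gripper": 0.55, "linear": [0, 0.2, 0.1], "dr": [0, 0, -0.1]}, {"gripper": 0.55, "linear": [0, 0.4, 0.12], "dr": [0, 0, -0.237]}, {"gripper": 0.55, "linear": [0, 0.4, 0.12], "dr": [0, 0, -0.237]}, {"gripper": 0.55, "linear": [0, 0.4, 0.12], "dr": [0, 0, -0.237]}, {"gripper": 0.55, "linear": [0, 0.4, 0.12], "dr": [0, 0, -0.237]}]'

```text
clock: 19.02
tcp_pos: [0.4549, 0.4259, 0.3006]
eef_rot: [[-0.95, -0.314, 0.0], [-0.314, 0.95, -0.0], [-0.0, -0.001, -1.0]]
force: [-0.1, 0.2, 1.3]
width: 0.549
gripper_force: 0.0
```

Run:
```python
from h import *
s,w=snap("w10");C=cam("wrist",s);print(s['tcp_pos'])
c=max(white(w,(200,60,110,170),60),key=cv2.contourArea);print(cv2.minAreaRect(c))
m=cv2.moments(c);print(plane(C,(m['m10']/m['m00'],m['m01']/m['m00']),.096))
go((.456,.4395,.076+.078),.319)
```

```text
[0.4549 0.4259 0.3006]Traceback (most recent call last):
  File "<stdin>", line 3, in <module>
ValueError: max() iterable argument is empty
```

Run:
```python
from h import *
s,w=load("w10");C=cam("wrist",s)
m=((w.min(2)>120)*255).astype(np.uint8);m[:90]=0;m[225:]=0;m[:,:215]=0;m[:,315:]=0
cs,_=cv2.findContours(m,0,2)
for c in cs:
    if cv2.contourArea(c)>60: print(cv2.minAreaRect(c),plane(C,cv2.minAreaRect(c)[0],.096))
go((.456,.4395,.154),.319)
cv2.imwrite("pics/w10c.png",cv2.resize(w[40:240,120:400],None,fx=2,fy=2))
```

```text
((267.5, 191.5), (49.0, 19.0), 90.0) [0.458  0.4412 0.096 ]
((301.0, 191.0), (66.0, 26.0), 90.0) [0.4461 0.4753 0.096 ]
lin [-0.026  0.062  0.733] dr [-0.  0.  0.]
```

View pics/w10c.png

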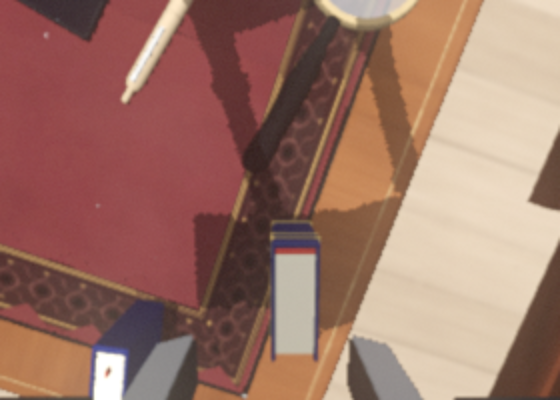

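Navy gilt book is square to the tool at crop (295,300), offset 12 mm; strapped navy at (110,370) is clear of the fingers.

>>> arm_command --targets '[{"gripper": 0.55, "linear": [-0.026, 0.065, 0.15], "dr": [0, 0, 0]}, {"gripper": 0.55, "linear": [-0.026, 0.065, 0.4], "dr": [0, 0, 0]}, {"gripper": 0.55, "linear": [-0.026, 0.065, 0.65], "dr": [0, 0, 0]}, {"gripper": 0.55, "linear": [-0.026, 0.065, 0.733], "dr": [0, 0, 0]}, {"gripper": 0.55, "linear": [-0.026, 0.065, 0.733], "dr": [0, 0, 0]}, {"gripper": 0.15, "linear": [-0.026, 0.065, 0.733], "dr": [0, 0, 0]}, {"gripper": 0.15, "linear": [-0.026, 0.065, 0.733], "dr": [0, 0, 0]}, {"gripper": 0.15, "linear": [-0.026, 0.065, 0.733], "dr": [0, 0, 0]}, {"gripper": 0.15, "linear": [-0.026, 0.065, 0.733], "dr": [0, 0, 0]}]' --squeeze 25

```text
clock: 20.2
tcp_pos: [0.4559, 0.4419, 0.1549]
eef_rot: [[-0.949, -0.316, 0.002], [-0.316, 0.949, 0.001], [-0.002, 0.001, -1.0]]
force: [0.8, -1.0, 6.0]
width: 0.276
gripper_force: 25.0
```

Run:
```python
from h import *
s=sense();print(s['tcp_pos'],s['width']*94,s['force'])
R=s['eef_rot'];print((R.T@np.array([0,-.19,.17])/.2).round(3))
```

```text
[0.4559 0.4419 0.1549] 25.93184893920971 [ 0.8043 -1.0146  6.0003]
[ 0.298 -0.901 -0.851]
```

>>> arm_command --targets '[{"gripper": 0.15, "linear": [0, 0, -0.2], "dr": [0, 0, 0]}, {"gripper": 0.15, "linear": [0, 0, -0.5], "dr": [0, 0, 0]}, {"gripper": 0.15, "linear": [0, 0, -0.85], "dr": [0, 0, 0]}, {"gripper": 0.15, "linear": [0.1, -0.25, -0.85], "dr": [0, 0, 0.1]}, {"gripper": 0.15, "linear": [0.2, -0.5, -0.85], "dr": [0, 0, 0.2]}, {"gripper": 0.15, "linear": [0.3, -0.8, -0.85], "dr": [0, 0, 0.235]}, {"gripper": 0.15, "linear": [0.3, -0.9, -0.85], "dr": [0, 0, 0.235]}, {"gripper": 0.15, "linear": [0.3, -0.9, -0.85], "dr": [0, 0, 0.235]}]'

```text
clock: 21.2
tcp_pos: [0.4552, 0.2506, 0.3233]
eef_rot: [[-0.999, 0.05, -0.0], [0.05, 0.999, 0.0], [0.0, 0.0, -1.0]]
force: [0.0, 0.1, -1.4]
width: 0.277
gripper_force: 25.0
```

>>> arm_command --targets '[{"gripper": 0.15, "linear": [-0.1, -0.25, 0], "dr": [0, 0, 0]}, {"gripper": 0.15, "linear": [-0.15, -0.55, 0], "dr": [0, 0, 0]}, {"gripper": 0.15, "linear": [-0.18, -0.8, 0], "dr": [0, 0, 0]}, {"gripper": 0.15, "linear": [-0.18, -1, 0], "dr": [0, 0, 0]}, {"gripper": 0.15, "linear": [-0.18, -1, 0], "dr": [0, 0, 0]}]'

```text
clock: 21.82
tcp_pos: [0.482, 0.0494, 0.3231]
eef_rot: [[-0.999, 0.05, -0.001], [0.05, 0.999, 0.0], [0.001, 0.0, -1.0]]
force: [1.1, 1.0, -1.5]
width: 0.279
gripper_force: 25.0
```

Run:
```python
from h import *
print(sense()['tcp_pos']);go((.482,-.1465,.325),-.05)
```

```text
[0.482  0.0494 0.3231]
lin [-0.05  -0.978 -0.01 ] dr [ 0. -0. -0.]
```

>>> arm_command --targets '[{"gripper": 0.15, "linear": [-0.05, -0.25, 0], "dr": [0, 0, 0]}, {"gripper": 0.15, "linear": [-0.05, -0.5, 0], "dr": [0, 0, 0]}, {"gripper": 0.15, "linear": [-0.05, -0.75, 0], "dr": [0, 0, 0]}, {"gripper": 0.15, "linear": [-0.05, -0.978, 0], "dr": [0, 0, 0]}, {"gripper": 0.15, "linear": [-0.05, -0.978, 0], "dr": [0, 0, 0]}]'

```text
clock: 22.45
tcp_pos: [0.4834, -0.1465, 0.323]
eef_rot: [[-0.999, 0.05, 0.0], [0.05, 0.999, 0.001], [-0.0, 0.001, -1.0]]
force: [0.1, -0.2, -1.4]
width: 0.274
gripper_force: 25.0
```

Run:
```python
from h import *
s,w=snap("w11");print(s['tcp_pos']);go((.482,-.1465,.173),-.05)
cv2.imwrite("pics/w11c.png",cv2.resize(w[40:240,80:440,::-1],None,fx=2,fy=2,interpolation=cv2.INTER_CUBIC))
```

```text
[ 0.4834 -0.1465  0.323 ]
lin [ 0.005 -0.01   0.75 ] dr [ 0.001 -0.     0.001]
```

View pics/w11c.png

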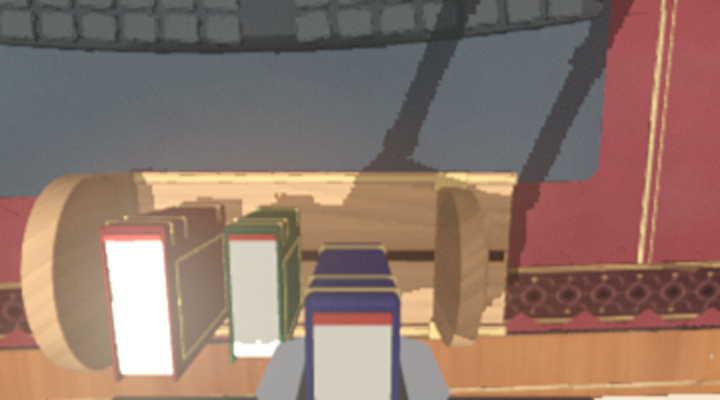

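Navy hangs between green (right bottom edge at crop 300) and the movable end (435): about 23 mm and 47 mm clear. Lower it.

>>> arm_command --targets '[{"gripper": 0.15, "linear": [0.003, 0.0, 0.25], "dr": [0, 0, 0]}, {"gripper": 0.15, "linear": [0.003, 0.0, 0.5], "dr": [0, 0, 0]}, {"gripper": 0.15, "linear": [0.003, 0.0, 0.66], "dr": [0, 0, 0]}, {"gripper": 0.15, "linear": [0.003, 0.0, 0.72], "dr": [0, 0, 0]}, {"gripper": 0.15, "linear": [0.003, 0.0, 0.74], "dr": [0, 0, 0]}, {"gripper": 0.15, "linear": [0.003, 0.0, 0.75], "dr": [0, 0, 0]}, {"gripper": 0.15, "linear": [0.003, 0.0, 0.755], "dr": [0, 0, 0]}, {"gripper": 0.15, "linear": [0.003, 0.0, 0.76], "dr": [0, 0, 0]}, {"gripper": 0.15, "linear": [0.003, 0.0, 0.76], "dr": [0, 0, 0]}]'

```text
clock: 23.62
tcp_pos: [0.4819, -0.1456, 0.1718]
eef_rot: [[-0.999, 0.048, 0.001], [0.048, 0.999, -0.0], [-0.001, -0.0, -1.0]]
force: [0.2, 0.4, -1.9]
width: 0.273
gripper_force: 25.0
```

>>> arm_command --targets '[{"gripper": 0.15, "linear": [0, 0, 0.005], "dr": [0, 0, 0]}, {"gripper": 0.15, "linear": [0, 0, 0.007], "dr": [0, 0, 0]}, {"gripper": 0.15, "linear": [0, 0, 0.007], "dr": [0, 0, 0]}]'

```text
clock: 24.0
tcp_pos: [0.4819, -0.1456, 0.1707]
eef_rot: [[-0.999, 0.048, 0.001], [0.048, 0.999, -0.0], [-0.001, -0.0, -1.0]]
force: [-2.8, -0.2, 5.4]
width: 0.273
gripper_force: 25.0
```

>>> arm_command --targets '[{"gripper": 0.39, "linear": [0, 0, 0], "dr": [0, 0, 0]}, {"gripper": 0.39, "linear": [0, 0, 0], "dr": [0, 0, 0]}, {"gripper": 0.39, "linear": [0, 0, 0], "dr": [0, 0, 0]}, {"gripper": 0.39, "linear": [0, 0, -0.1], "dr": [0, 0, 0]}, {"gripper": 0.39, "linear": [0, 0, -0.3], "dr": [0, 0, 0]}, {"gripper": 0.39, "linear": [0, 0, -0.55], "dr": [0, 0, 0]}, {"gripper": 0, "linear": [0, 0.2, -0.6], "dr": [0, 0, 0]}, {"gripper": 0, "linear": [0, 0.45, -0.6], "dr": [0, 0, 0]}, {"gripper": 0, "linear": [0, 0.65, -0.6], "dr": [0, 0, 0]}, {"gripper": 0, "linear": [0, 0.65, -0.6], "dr": [0, 0, 0]}]' --squeeze 10

```text
clock: 25.25
tcp_pos: [0.4877, -0.0135, 0.29]
eef_rot: [[-0.999, 0.044, -0.0], [0.044, 0.999, 0.001], [0.0, 0.001, -1.0]]
force: [0.1, -1.0, 0.4]
width: 0.015
gripper_force: 0.0
```

Run:
```python
from h import *
s,w=snap("w12");print(s['tcp_pos'],s['width']);go((.4878,-.02,.168),-.05)
cv2.imwrite("pics/w12c.png",cv2.resize(w[40:240,0:300,::-1],None,fx=2,fy=2,interpolation=cv2.INTER_CUBIC))
```

```text
[ 0.4877 -0.0135  0.29  ] 0.014966478793212003
lin [-0.001 -0.026  0.61 ] dr [-0.     0.     0.003]
```

View pics/w12c.png

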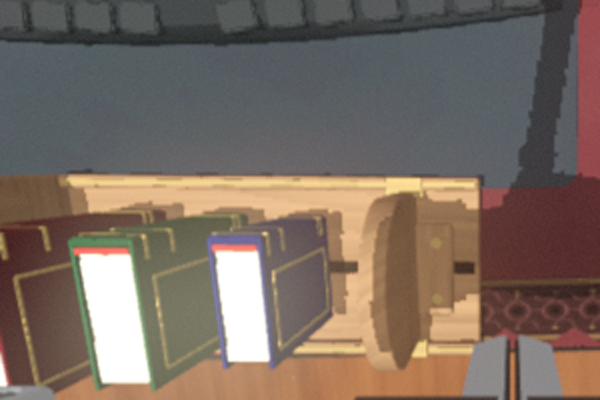

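All three stand upright in line, spines to the front; the movable end and its heel are clear to the right. Lower behind it with closed fingers.

>>> arm_command --targets '[{"gripper": 0, "linear": [0, -0.03, 0.25], "dr": [0, 0, 0.003]}, {"gripper": 0, "linear": [0, -0.03, 0.5], "dr": [0, 0, 0.003]}, {"gripper": 0, "linear": [0, -0.03, 0.61], "dr": [0, 0, 0.003]}, {"gripper": 0, "linear": [0, -0.03, 0.61], "dr": [0, 0, 0.003]}, {"gripper": 0, "linear": [0, -0.1, 0.61], "dr": [0, 0, 0.003]}, {"gripper": 0, "linear": [0, -0.17, 0.61], "dr": [0, 0, 0.003]}, {"gripper": 0, "linear": [0, -0.2, 0.61], "dr": [0, 0, 0.003]}, {"gripper": 0, "linear": [0, -0.24, 0.61], "dr": [0, 0, 0.003]}, {"gripper": 0, "linear": [0, -0.28, 0.61], "dr": [0, 0, 0.003]}]'

```text
clock: 26.42
tcp_pos: [0.4855, -0.0716, 0.1685]
eef_rot: [[-0.999, 0.053, 0.001], [0.053, 0.999, 0.001], [-0.001, 0.001, -1.0]]
force: [0.5, 3.3, 2.8]
width: 0.006
gripper_force: 1.5
```

Run:
```python
from h import *
print(sense()['tcp_pos'],sense()['force']);go((.480,-.1785,.168),-.05)
```

```text
[ 0.4855 -0.0716  0.1685] [0.4854 3.2967 2.7733]
lin [-0.001 -0.535  0.002] dr [ 0.001  0.001 -0.002]
```

Already in contact with the expected friction (3 N). Push slowly.

>>> arm_command --targets '[{"gripper": 0, "linear": [0, -0.04, 0], "dr": [0, 0, -0.002]}, {"gripper": 0, "linear": [0, -0.08, 0], "dr": [0, 0, -0.002]}, {"gripper": 0, "linear": [0, -0.12, 0], "dr": [0, 0, -0.002]}, {"gripper": 0, "linear": [0, -0.16, 0], "dr": [0, 0, -0.002]}, {"gripper": 0, "linear": [0, -0.2, 0], "dr": [0, 0, -0.002]}, {"gripper": 0, "linear": [0, -0.24, 0], "dr": [0, 0, -0.002]}, {"gripper": 0, "linear": [0, -0.28, 0], "dr": [0, 0, -0.002]}, {"gripper": 0, "linear": [0, -0.32, 0], "dr": [0, 0, -0.002]}, {"gripper": 0, "linear": [0, -0.36, 0], "dr": [0, 0, -0.002]}, {"gripper": 0, "linear": [0, -0.4, 0], "dr": [0, 0, -0.002]}]'

```text
clock: 27.68
tcp_pos: [0.4812, -0.1516, 0.1681]
eef_rot: [[-0.999, 0.049, 0.0], [0.049, 0.999, 0.001], [-0.0, 0.001, -1.0]]
force: [1.9, 5.5, 2.3]
width: 0.004
gripper_force: 2.4
```

>>> arm_command --targets '[{"gripper": 0, "linear": [0, -0.03, 0], "dr": [0, 0, 0]}, {"gripper": 0, "linear": [0, -0.06, 0], "dr": [0, 0, 0]}, {"gripper": 0, "linear": [0, -0.08, 0], "dr": [0, 0, 0]}, {"gripper": 0, "linear": [0, -0.1, 0], "dr": [0, 0, 0]}, {"gripper": 0, "linear": [0, -0.11, 0], "dr": [0, 0, 0]}, {"gripper": 0, "linear": [0, -0.115, 0], "dr": [0, 0, 0]}]'

```text
clock: 28.42
tcp_pos: [0.4801, -0.174, 0.1681]
eef_rot: [[-0.999, 0.05, 0.0], [0.05, 0.999, 0.002], [-0.0, 0.002, -1.0]]
force: [2.3, 6.5, 2.8]
width: 0.004
gripper_force: 3.2
```

>>> arm_command --targets '[{"gripper": 0, "linear": [0, -0.007, 0], "dr": [0, 0, 0]}, {"gripper": 0, "linear": [0, -0.014, 0], "dr": [0, 0, 0]}, {"gripper": 0, "linear": [0, -0.021, 0], "dr": [0, 0, 0]}, {"gripper": 0, "linear": [0, -0.028, 0], "dr": [0, 0, 0]}]'

```text
clock: 28.92
tcp_pos: [0.4798, -0.1795, 0.1681]
eef_rot: [[-0.999, 0.05, 0.0], [0.05, 0.999, 0.002], [-0.0, 0.002, -1.0]]
force: [2.3, 6.6, 2.9]
width: 0.005
gripper_force: 3.2
```

>>> arm_command --targets '[{"gripper": 0, "linear": [0, -0.007, 0], "dr": [0, 0, 0]}, {"gripper": 0, "linear": [0, -0.014, 0], "dr": [0, 0, 0]}, {"gripper": 0, "linear": [0, -0.021, 0], "dr": [0, 0, 0]}]'

```text
clock: 29.3
tcp_pos: [0.4797, -0.1817, 0.1681]
eef_rot: [[-0.999, 0.051, 0.001], [0.051, 0.999, 0.006], [-0.0, 0.006, -1.0]]
force: [4.3, 14.8, 5.5]
width: 0.001
gripper_force: 7.3
```

>>> arm_command --targets '[{"gripper": 0, "linear": [0, -0.006, 0], "dr": [0, 0, 0]}, {"gripper": 0, "linear": [0, -0.006, 0], "dr": [0, 0, 0]}]'

```text
clock: 29.55
tcp_pos: [0.4797, -0.1819, 0.1681]
eef_rot: [[-0.999, 0.052, 0.001], [0.052, 0.999, 0.008], [-0.0, 0.008, -1.0]]
force: [4.5, 15.0, 6.6]
width: 0.007
gripper_force: 7.8
```

Closed hard (15 N, no further travel). Back off, lift, and look.

>>> arm_command --targets '[{"gripper": 0, "linear": [0, 0.05, 0], "dr": [0, 0, 0]}, {"gripper": 0, "linear": [0, 0.2, 0], "dr": [0, 0, 0]}, {"gripper": 0, "linear": [0, 0.3, -0.1], "dr": [0, 0, 0]}, {"gripper": 0, "linear": [0, 0.4, -0.4], "dr": [0, 0, 0]}, {"gripper": 0, "linear": [-0.2, 0.4, -0.7], "dr": [0, 0, 0]}, {"gripper": 0, "linear": [-0.3, 0.4, -0.95], "dr": [0, 0, 0]}, {"gripper": 0, "linear": [-0.3, 0.4, -0.95], "dr": [0, 0, 0]}]'

```text
clock: 30.42
tcp_pos: [0.5461, -0.1102, 0.3623]
eef_rot: [[-0.999, 0.049, 0.009], [0.049, 0.999, -0.005], [-0.009, -0.005, -1.0]]
force: [-0.0, -0.4, -0.9]
width: 0.007
gripper_force: 0.0
```

Run:
```python
from h import *
s,w=snap("w13");b=grab_frame("side");print(s['tcp_pos'],s['force'])
f=lambda im,x,y,ww,h,k:cv2.resize(im[y:y+h,x:x+ww,::-1],(int(ww*k),int(h*k)),interpolation=cv2.INTER_CUBIC)
A=f(w,80,30,260,200,1.9);B=f(b,185,120,145,230,380/230)
cv2.imwrite("pics/m13.png",np.hstack([A,B]))
```

```text
[ 0.5461 -0.1102  0.3623] [-0.0494 -0.3691 -0.902 ]
```

View pics/m13.png

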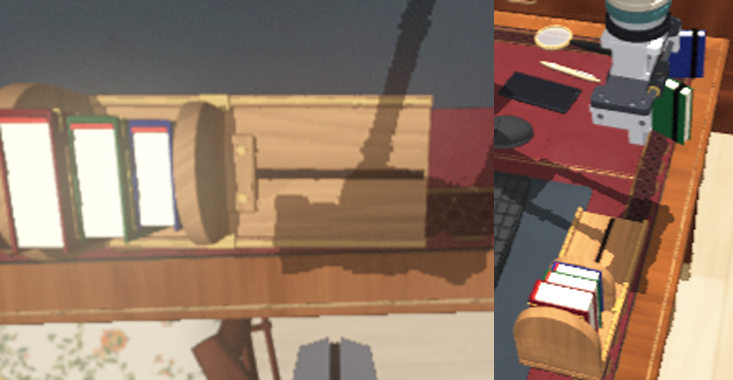

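The row stands closed (burgundy, green, navy, movable end snug). Both notebooks stand untouched and the robot is clear.

```bash
python3 -c "
from plant import *
print(hand_in())"
```

```text
the job is handed in; nothing more can be done
None
```

The three dictionaries stand upright in the rack, spines to the front, from tallest at the fixed end to shortest; the movable end is pushed up snug, both notebooks are untouched, and the job is handed in (about 30 s on the robot's clock).

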